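# Staple the carton and ease the stapler arm back up

### The arm

A 7-joint arm with a two-finger parallel gripper is mounted at the origin on the work surface. World frame = base frame: x ahead of the robot, y to its left, z up, the work surface at z = 0. Lengths are in m, angles in rad, forces in N, time in s.
With the tool pointing down it reaches from about 0.4 to 0.85 m from the base axis. Payload 6.9 kg.
Tool frame: the origin (TCP) lies midway between the tips of the shut fingers; the grasp point (between the pads) lies 19 mm behind it; z points along the fingers, y is the direction in which the jaws open and shut (so a half turn about z gives the same grasp; the last joint's range is limited). The gripper opens to 85 mm and grips with 20 to 120 N. Pads are 22 mm wide; open, the fingers measure 114 mm over their backs; the gripper's body (76 mm by 85 mm) begins 54 mm behind the grasp point. The pads swing forward as they close: fully open they stand 13 mm farther back than shut.
Start: joints at [-1.177, 0.507, -0.238, 1.5, 0.126, 1.149, -0.155], TCP at [0.177, 0.599, 0.231] pointing down, gripper open.
Joint ranges: [-3.08, 3.08], [-0.24, 2.05], [-1.43, 1.35], [0, 2.5], [-1.52, 4.66], [0.17, 1.96], [-2.89, 2.89]. Speed limits (rad/s): [2.39, 2.39, 3.14, 3.14, 3.14, 3.14, 3.14].

### API

Orientations are given as a unit quaternion [x, y, z, w].
In Python, from plant import bot gives the robot as it stands. The module is installed in compiled form; this text tells all that it offers.
- The arm moves only by the tool move_arm, never from a script. Its argument "plan" is a list of rows, each a list of 7 numbers: the shift along the tool's x, y, z in mm, then the turn, a rotation vector about the tool's x, y, z in rad, then the closure in counts, from 0 (fully open) to 255 (shut). A call has 1 to 5 rows; each row shifts and turns the commanded pose from where the row before left it, along the tool's axes as they then stand; what a row does not reach is not made up. A row lasts 1/8 s, in which the tool goes at most 62.5 mm and 10.7 degrees, less where a joint would pass 70% of its speed; a pose out of reach is approached as far as the arm can. A call is refused whole if a number of a shift passes 62.5 or a number of a turn 0.188, either way. A call with a gripper value outside its range is refused whole. The fingers move at their own pace and stop on an object; "grip_force" is the grip in N (left out, the last holds). Time passes only in rows, so rows that do not move let the fingers close. It gives the time, the measured TCP pose, the force and the opening at its end, in the units of the state.
- bot.sense(): the state, without advancing time (a new reading comes with each control period).
- bot.get_image(name): name is "side" or "top" or "wrist"; returns a dict with "color" (420x560x3 uint8, red, green, blue), "range_z" (420x560 float32, m along the optical axis (not along the pixel's ray), 0 where there is no reading), "fx", "fy", "cx", "cy" (pixels), "R" (3x3) and "t" (3): a world point X has camera coordinates R X + t; the wrist camera has in their place "mount" (4x4, takes a point from camera to tool coordinates, whose origin is the TCP and whose axes are the flange's). Camera axes: x right, y down, z forward; pixel columns grow to the right and rows downward; lengths in m; the calibration is good to about 2 mm. The wrist camera is an equidistant fisheye: a pixel r from the principal point sees the ray r / f radians off the axis. A picture is of the moment at which its call begins: read the wrist's pose just before it.
- bot.job_done(): hands the job in, once; it reports no verdict.
Trained networks look in a picture, given as the dict that the camera call returned (one of the last four; its "shot" number tells which), for a name from the list of things; names that differ only in an ending like _2 or _b are one class to them, and where a whole thing is asked for, a point or a joint stands for the part that bears it (a point fixed in the world has none). Each returns a list of dicts, best first, with "conf" (0 to 1); they miss things now and then, are a little off and sometimes report something else, mostly with a low value. They report only what shows in the picture. A call takes as long as a camera call.
- bot.outline_of(picture, label): "region" (420x560 bool, what is visible of it) and "at" ([column, row] in pixels, amid what is visible of it).
The state is a dict: "time": time; "joint_positions": joint angles; "dq": joint speeds; "joint_torque": joint torques, N m; "tcp_pos": TCP position; "ee_rot": TCP orientation; "contact_force": force on the tool from outside, world axes, zero at the start; "moment": the same for the moment, N m; "width": finger opening in m.
Only numpy, scipy, OpenCV 4.12 (cv2) and the standard library are available. Lean on these libraries where they do the work, as an engineer would, in place of code of your own. Each camera call takes 0.05 s, during which the arm holds its last target.

### The job

Staple the flattened white carton lying in the mouth of the green bench stapler: press the green arm all the way down by the black pad at its end, keep it down for a moment, then let the spring raise it slowly under your fingers, taking about two seconds, until it is fully up, and never let it snap back. Leave the carton lying where it is and do not press the yellow stapler.

Things in the scene. Friction and masses are not known exactly. Their poses are not given: they have to be found in the camera images.
- green_pad (a point): Centre of the top of the black press pad (52 mm along the arm, 44 wide) on the free end of the green stapler's arm, above the white carton. 146 mm above the table with the arm up (sloping 0.22 rad down to its hinge), 105 mm with it down (level). Axes turn with the arm: x along it to the hinge, z out of the pad. The level hinge axis lies 190 mm along +x and 30 mm along -z. Stapler base is fixed.
- green_arm (a joint): Angle of the green arm, rad: 0 = fully up on its stop (as at the start), 0.22 = fully down on its stop; the pad travels 42 mm. A return spring lifts the pad with about 5 N when up, 12 N when down; let go, it snaps up at several rad/s. Rising faster than 0.6 rad/s (115 mm/s at the pad) counts as a snap.
- yellow_arm (a joint): Angle of the arm of the other stapler, alike but with a yellow arm and no carton: 0 = up, 0.22 = down. It must stay up.
- carton_mid (a point): Centre of the flattened white carton, 140 x 120 x 5 mm, lying loose on the green stapler's base under the end of the arm. It must stay there.

How it is judged:
On the way, in this order (a step that is already met when the one before it is completed fails the run):
1. the green arm is pressed down to its stop (within about 10 mm at the pad) and kept there for 0.2 s (value of joint green_arm above 0.17 rad), for 0.2 s.
2. the green arm is fully up again (value of joint green_arm below 0.03 rad), for 0.2 s.
At the end, for the whole second after the job is handed in: The green arm is fully up (below 0.03 rad, about 6 mm at the pad) and let go, the yellow arm is up, and the carton lies within 20 mm of where it was (value of joint each of green_arm, yellow_arm below 0.03 rad and distance of carton_mid from where it was at the start of the episode below 0.02 m); the robot touches nothing.
It fails at once if the green arm snaps back (rises faster than 0.6 rad/s, about 115 mm/s at the pad) (velocity of joint green_arm below -0.6 rad/s).
It fails at once if the yellow stapler's arm is pressed (over 0.06 rad) (value of joint yellow_arm above 0.06 rad).
It also fails if it takes over 32 s, if anything falls off the work surface, if the arm or the gripper's body presses on something with over 40 N, if the wrist force passes 120 N, or if a joint passes its speed limit or range.

## Working session

There is one attempt and no reset: what is moved stays moved. The work goes in short steps, Python scripts to look and compute and a tool call to move; the robot and the scene stay as the last step left them, time stands still between calls to the robot, and variables do not carry over. Pictures are saved under pics/ and viewed, and the job is handed in when it is done.

Besides the shell and the picture viewer there is one more tool, called as name([rows], argument=value, ...), one row to a line, values as JSON. move_arm: Moves the arm, as the interface text tells. Its arguments: {"type":"object","properties":{"plan":{"type":"array"},"grip_force":{"type":"number"}},"required":["plan"]}

```bash
mkdir -p pics; cat > h.py <<'E'
import numpy as np, cv2
from plant import bot
def world(im,uv):
    u,v=int(round(uv[0])),int(round(uv[1]))
    z=im["range_z"][v,u]
    c=np.array([(u-im["cx"])/im["fx"]*z,(v-im["cy"])/im["fy"]*z,z])
    return im["R"].T@(c-im["t"])
def cloud(im,m):
    v,u=np.nonzero(m&(im["range_z"]>0)); z=im["range_z"][v,u]
    c=np.stack([(u-im["cx"])/im["fx"]*z,(v-im["cy"])/im["fy"]*z,z],1)
    return (c-im["t"])@im["R"]
def save(im,n): cv2.imwrite("pics/"+n,cv2.cvtColor(im["color"],cv2.COLOR_RGB2BGR))
E
python3 - <<'E'
from h import *
s=bot.sense(); print(s)
for n in ["side","top"]:
    im=bot.get_image(n); save(im,n+"0.png")
    for l in ["green_pad","green_arm","yellow_arm","carton_mid"]:
        for d in bot.outline_of(im,l)[:3]:
            P=cloud(im,d["region"]); print(n,l,d["conf"],d["at"],d["region"].sum(),np.median(P,0).round(3) if len(P) else None, world(im,d["at"]).round(3))
E
```

```text
{'time': 0.0, 'joint_positions': array([-1.17755278,  0.50833155, -0.23752304,  1.50116119,  0.12570344,
        1.14890317, -0.15480793]), 'dq': array([ 0.00097816, -0.00177364, -0.00033485, -0.00083216,  0.00027187,
       -0.00186706,  0.00175409]), 'joint_torque': array([ 5.29246790e-04, -6.20594144e+01, -2.18642883e+00, -2.49645674e+01,
        1.26300193e-02,  1.18946383e-02,  7.93320481e-06]), 'tcp_pos': array([0.17729857, 0.59878379, 0.23042374]), 'ee_rot': array([ 1.43369710e-01,  9.89668785e-01, -8.99980775e-04, -1.09305256e-04]), 'contact_force': array([-0.61276734, -0.00588387,  0.33107796]), 'moment': array([ 0.01663386, -0.03260405, -0.01854784]), 'width': 0.08554778641431836}
side green_pad 0.64 [307.5, 167.4] 2083 [ 0.527 -0.211  0.103] [ 0.523 -0.2    0.111]
side green_arm 0.68 [309.4, 164.1] 2060 [ 0.527 -0.211  0.104] [ 0.523 -0.206  0.116]
side yellow_arm 0.66 [242.1, 310.3] 3416 [0.517 0.203 0.107] [0.516 0.207 0.112]
side carton_mid 0.8 [342.6, 174.3] 1277 [ 0.459 -0.292  0.026] [ 0.453 -0.302  0.024]
side carton_mid 0.68 [308.0, 163.8] 1918 [ 0.527 -0.211  0.105] [ 0.525 -0.206  0.116]
top green_pad 0.79 [342.6, 230.0] 1541 [ 0.533 -0.213  0.116] [ 0.531 -0.21   0.116]
top green_arm 0.72 [345.7, 229.1] 1593 [ 0.533 -0.212  0.115] [ 0.533 -0.218  0.115]
top yellow_arm 0.87 [184.5, 232.1] 1385 [0.515 0.187 0.118] [0.522 0.183 0.12 ]
top yellow_arm 0.22 [343.2, 227.4] 1461 [ 0.536 -0.209  0.116] [ 0.538 -0.209  0.121]
top carton_mid 0.87 [372.6, 259.4] 1660 [ 0.459 -0.305  0.028] [ 0.461 -0.306  0.028]
```

View pics/side0.png

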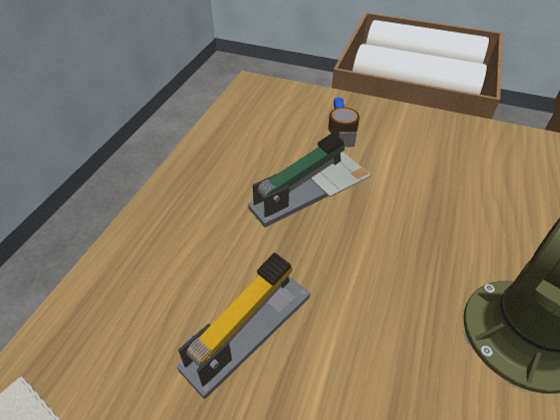

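View pics/top0.png

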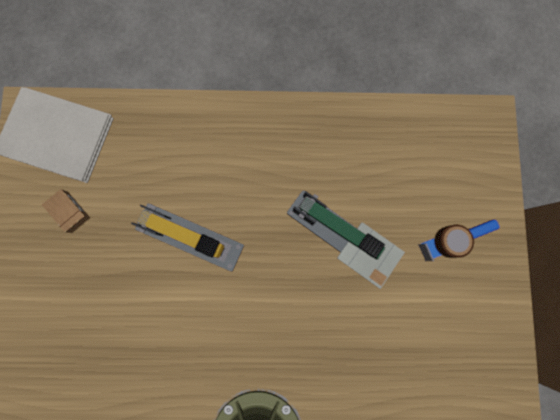

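The top view shows the green stapler with its pad at about (372,245) and hinge at about (308,203), and the carton under the pad. The yellow stapler's pad is at about (208,245). A round item with a blue handle lies near (450,240). Next I'll measure the pad.

```bash
python3 - <<'E'
from h import *
for n in ["top","side"]:
    im=bot.get_image(n)
    V,U=np.mgrid[:420,:560]
    z=im["range_z"]; P=np.zeros((420,560,3))
    c=np.stack([(U-im["cx"])/im["fx"]*z,(V-im["cy"])/im["fy"]*z,z],-1); W=(c-im["t"])@im["R"]
    dark=im["color"].max(2)<60
    h=W[...,2]
    near=np.hypot(W[...,0]-.49,W[...,1]+.26)<0.10
    m=dark&near&(h>0.12)&(h<.165)
    print(n,m.sum()); Q=W[m]
    print(Q.mean(0),Q.min(0),Q.max(0))
    x=Q[:,:2]; r=cv2.minAreaRect(x.astype(np.float32)*1000); print(r)
    A=np.c_[x,np.ones(len(x))]; co=np.linalg.lstsq(A,Q[:,2],rcond=None)[0]; print("plane",co)
    # whole arm axis
    g=(h>.075)&(h<.17)&(np.hypot(W[...,0]-.53,W[...,1]+.21)<0.16)
    G=W[g]; print("arm",cv2.minAreaRect(G[:,:2].astype(np.float32)*1000), len(G))
    hand=(h>.02)&(np.hypot(W[...,0]-.49,W[...,1]+.42)<0.09); print("mug", W[hand].max(0),W[hand].min(0))
    if n=="top":
        v0,u0=230,340
        cv2.imwrite("pics/crop.png",cv2.resize(cv2.cvtColor(im["color"],cv2.COLOR_RGB2BGR)[185:295,280:500],None,fx=3.5,fy=3.5,interpolation=cv2.INTER_CUBIC))
        for uv in [(360,245),(372,245),(384,245),(372,237),(372,252),(378,249)]: print(uv,world(im,uv).round(3))
E
```

```text
top 372
[ 0.49088481 -0.27075648  0.14596768] [ 0.46143644 -0.29951251  0.12106361] [ 0.51927477 -0.23051787  0.15357001]
((494.3604431152344, -267.5353088378906), (67.4291763305664, 40.40993118286133), 54.18296813964844)
plane [-0.10234973 -0.23874395  0.13156813]
arm ((541.834228515625, -200.657470703125), (241.94346618652344, 72.24890899658203), 53.768463134765625) 1715
mug [ 0.54034553 -0.33169421  0.05752451] [ 0.42977133 -0.50932834  0.02060769]
(360, 245) [ 0.492 -0.246  0.142]
(372, 245) [ 0.492 -0.273  0.147]
(384, 245) [ 0.493 -0.302  0.149]
(372, 237) [ 0.512 -0.274  0.146]
(372, 252) [ 0.476 -0.272  0.151]
(378, 249) [ 0.483 -0.286  0.153]
side 357
[ 0.48727606 -0.26797831  0.14081143] [ 0.45977689 -0.30109148  0.12004032] [ 0.52032912 -0.23632238  0.15155553]
((489.99029541015625, -271.4615783691406), (59.38410568237305, 44.782447814941406), 54.300628662109375)
plane [ 0.10907506 -0.2604286   0.01787255]
arm ((547.5003662109375, -203.6385498046875), (244.126220703125, 72.83935546875), 58.43765640258789) 2029
mug [ 0.54125878 -0.33097587  0.05403467] [ 0.42997304 -0.50933645  0.02001943]
```

View pics/crop.png

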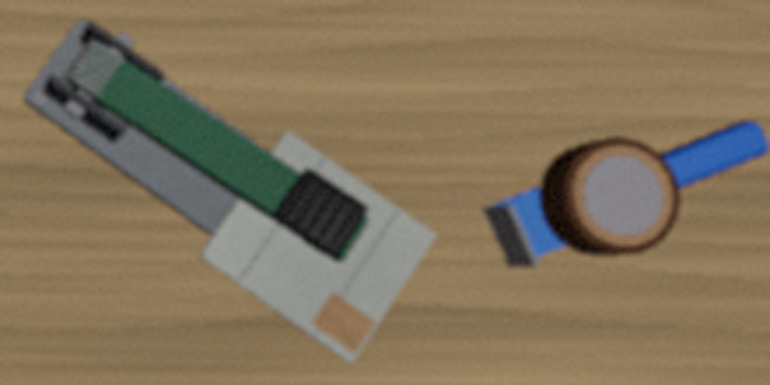

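move_arm([
  [-30,-2,0,0,0,0.05,255],
  [-52,-5,0,0,0,0.09,255],
  [-52,-5,0,0,0,0.09,255],
  [-52,-5,0,0,0,0.09,255],
  [-52,-5,0,0,0,0.09,255],
], grip_force=40)

```text
time: 1.23
tcp_pos: [0.3822, 0.476, 0.2313]
ee_rot: [0.343, 0.939, 0.0, 0.0]
contact_force: [0.6, 0.7, 0.5]
width: 0.0001
```

move_arm([
  [-52,-5,0,0,0,0.09,255],
  [-52,-5,0,0,0,0.09,255],
  [-52,-5,0,0,0,0.09,255],
  [-52,-5,0,0,0,0.09,255],
  [-52,-5,0,0,0,0.09,255],
])

```text
time: 1.85
tcp_pos: [0.5274, 0.2612, 0.2313]
ee_rot: [0.544, 0.839, 0.0, 0.0]
contact_force: [0.5, 0.5, 0.4]
width: -0.0002
```

move_arm([
  [-52,-5,0,0,0,0.09,255],
  [-52,-5,0,0,0,0.09,255],
  [-52,-5,0,0,0,0.09,255],
  [-52,-5,0,0,0,0.09,255],
  [-52,-5,0,0,0,0.09,255],
])

```text
time: 2.48
tcp_pos: [0.5647, 0.0047, 0.2314]
ee_rot: [0.718, 0.696, 0.0, 0.0]
contact_force: [0.3, -0.2, -0.3]
width: 0.0001
```

move_arm([
  [-52,-4,0,0,0,0.09,255],
  [-52,-4,0,0,0,0.09,255],
  [-50,-3,0,0,0,0.09,255],
  [-40,-2,0,0,0,0.09,255],
  [-20,0,0,0,0,0.05,255],
])

```text
time: 3.1
tcp_pos: [0.5137, -0.2035, 0.2315]
ee_rot: [0.845, 0.535, -0.0, 0.0]
contact_force: [0.4, -0.1, -0.1]
width: 0.0001
```

```bash
cat > d.py <<'E'
from h import *
from scipy.spatial.transform import Rotation as R
import sys
s=bot.sense(); T=np.array([float(a) for a in sys.argv[1:4]])
print(s["time"],s["tcp_pos"].round(4),s["contact_force"].round(2)); M=R.from_quat(s["ee_rot"]).as_matrix()
print((M.T@(T-s["tcp_pos"])*1000).round(1)); print(M.round(3)); print("out dir tool",(M.T@[-.56,-.83,0]).round(2))
E
python3 d.py 0.489 -0.271 0.155
```

```text
3.1 [ 0.5137 -0.2035  0.2315] [ 0.37 -0.15 -0.11]
[-71.6   6.5  76.6]
[[ 0.428  0.904  0.   ]
 [ 0.904 -0.428 -0.001]
 [-0.001  0.    -1.   ]]
out dir tool [-0.99 -0.15  0.  ]
```

move_arm([
  [-40,3,20,0,0,0,255],
  [-32,3,20,0,0,0,255],
  [0,0,16,0,0,0,255],
  [0,0,0,0,0,0,255],
])

```text
time: 3.6
tcp_pos: [0.4895, -0.2677, 0.1742]
ee_rot: [0.843, 0.537, -0.0, -0.001]
contact_force: [0.7, 0.4, 0.5]
width: 0.0004
```

```bash
python3 d.py 0.489 -0.271 0.147; python3 - <<'E'
from h import *
o=[]
for n in ["top","side"]:
    im=bot.get_image(n); c=cv2.cvtColor(im["color"],cv2.COLOR_RGB2BGR)
    y,x=(180,290) if n=="top" else (60,240)
    c=c[y:y+110,x:x+140]; o.append(cv2.resize(c,None,fx=2.8,fy=2.8,interpolation=cv2.INTER_CUBIC))
cv2.imwrite("pics/p1.png",np.hstack(o))
E
```

```text
3.6 [ 0.4895 -0.2677  0.1742] [0.7  0.43 0.53]
[-3.2  1.  27.2]
[[ 0.422  0.906 -0.002]
 [ 0.906 -0.422  0.002]
 [ 0.001 -0.003 -1.   ]]
out dir tool [-0.99 -0.16 -0.  ]
```

View pics/p1.png

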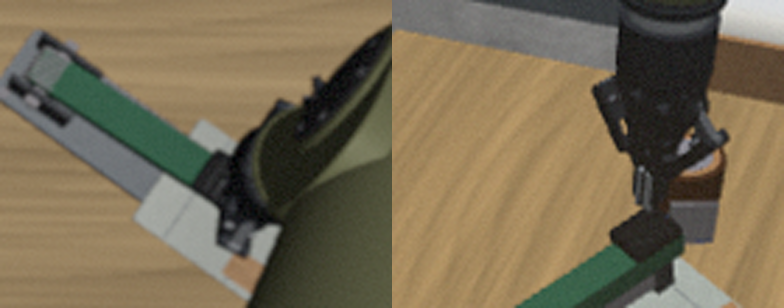

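Both views put the shut fingertips just above the pad. In the side view, the tip is at (645,205) in the crop and the pad at (648,235). Descending now.

move_arm([
  [-1,0,10,0,0,0,255],
  [-1,0,7,0,0,0,255],
  [0,0,4,0,0,0,255],
  [0,0,4,0,0,0,255],
  [0,0,4,0,0,0,255],
])

```text
time: 4.32
tcp_pos: [0.4887, -0.2711, 0.1463]
ee_rot: [0.844, 0.537, -0.0, 0.0]
contact_force: [-2.4, -1.1, 5.1]
width: 0.0001
```

Contact shows about 5 N at z = 0.146, which matches the expected pad height. Pressing along the arc.

move_arm([
  [-1,0,5,0,0,0,255],
  [-1,0,5,0,0,0,255],
  [-1.5,0,5,0,0,0,255],
  [-1.5,0,5,0,0,0,255],
  [-1.5,0,5,0,0,0,255],
])

```text
time: 4.95
tcp_pos: [0.4849, -0.2772, 0.1217]
ee_rot: [0.844, 0.537, -0.0, -0.0]
contact_force: [-4.8, 1.3, 8.9]
width: 0.0002
```

move_arm([
  [-1.5,0,5,0,0,0,255],
  [-1.5,0,4,0,0,0,255],
  [-1.5,0,3,0,0,0,255],
  [0,0,2,0,0,0,255],
])

```text
time: 5.45
tcp_pos: [0.4833, -0.2797, 0.1076]
ee_rot: [0.844, 0.537, 0.0, -0.001]
contact_force: [-4.9, 3.9, 10.7]
width: -0.0001
```

move_arm([
  [0,0,1.5,0,0,0,255],
  [0,0,1.5,0,0,0,255],
  [0,0,0,0,0,0,255],
  [0,0,0,0,0,0,255],
  [0,0,0,0,0,0,255],
])

```text
time: 6.08
tcp_pos: [0.4831, -0.2801, 0.105]
ee_rot: [0.844, 0.537, -0.0, -0.001]
contact_force: [-5.0, 3.9, 13.1]
width: 0.0004
```

move_arm([
  [0,0,1,0,0,0,255],
  [0,0,1,0,0,0,255],
  [0,0,0,0,0,0,255],
  [0,0,0,0,0,0,255],
])

```text
time: 6.58
tcp_pos: [0.4831, -0.2802, 0.1045]
ee_rot: [0.844, 0.537, 0.0, -0.001]
contact_force: [-8.5, 6.1, 26.7]
width: -0.0004
```

The force jumped to 27 N with almost no travel, so the arm is on its stop. Now the slow raise back along the arc.

move_arm([
  [0,0,-1,0,0,0,255],
  [0,0,-2,0,0,0,255],
  [0.5,0,-2.5,0,0,0,255],
  [1,0,-2.5,0,0,0,255],
  [1,0,-2.5,0,0,0,255],
])

```text
time: 7.2
tcp_pos: [0.4841, -0.2788, 0.1136]
ee_rot: [0.844, 0.537, -0.0, -0.0]
contact_force: [-5.6, -0.1, 10.4]
width: -0.0001
```

move_arm([
  [1,0,-2.5,0,0,0,255],
  [1,0,-2.5,0,0,0,255],
  [1,0,-2.5,0,0,0,255],
  [1,0,-2.5,0,0,0,255],
  [1,0,-2.5,0,0,0,255],
])

```text
time: 7.82
tcp_pos: [0.4864, -0.2758, 0.1263]
ee_rot: [0.844, 0.536, -0.001, 0.001]
contact_force: [-2.8, -1.2, 7.9]
width: 0.0002
```

move_arm([
  [1,0,-2.5,0,0,0,255],
  [1,0,-2.5,0,0,0,255],
  [0.5,0,-2.5,0,0,0,255],
  [0.5,0,-2.5,0,0,0,255],
  [0,0,-2.5,0,0,0,255],
])

```text
time: 8.45
tcp_pos: [0.489, -0.2722, 0.1388]
ee_rot: [0.844, 0.537, 0.0, 0.001]
contact_force: [-0.3, 0.4, 5.5]
width: -0.0001
```

move_arm([
  [0,0,-2.5,0,0,0,255],
  [0,0,-2.5,0,0,0,255],
  [0,0,-2,0,0,0,255],
  [0,0,-2,0,0,0,255],
  [0,0,-2,0,0,0,255],
])

```text
time: 9.07
tcp_pos: [0.4879, -0.2713, 0.1485]
ee_rot: [0.844, 0.537, -0.001, -0.0]
contact_force: [-0.2, -0.3, -0.2]
width: 0.0004
```

move_arm([
  [0,0,-2,0,0,0,255],
  [0,0,-3,0,0,0,255],
  [0,0,-20,0,0,0,255],
  [0,0,-40,0,0,0,255],
  [-20,0,-50,0,0,0,255],
])

```text
time: 9.7
tcp_pos: [0.48, -0.2878, 0.264]
ee_rot: [0.843, 0.538, -0.001, -0.001]
contact_force: [0.8, 0.6, 0.4]
width: -0.0002
```

move_arm([
  [-55,-5,0,0,0,0,255],
  [-55,-5,0,0,0,0,255],
  [-50,-5,0,0,0,0,255],
  [-30,0,0,0,0,0,255],
  [0,0,0,0,0,0,255],
])

```text
time: 10.32
tcp_pos: [0.3833, -0.4576, 0.2636]
ee_rot: [0.845, 0.535, -0.001, -0.0]
contact_force: [0.7, 0.5, -0.7]
width: -0.0
```

```bash
python3 - <<'E'
from h import *
s=bot.sense(); print(s["time"],s["tcp_pos"],s["contact_force"])
for n in ["top","side"]:
    im=bot.get_image(n); save(im,n+"2.png")
    for l in ["green_arm","yellow_arm","carton_mid"]:
        for d in bot.outline_of(im,l)[:1]:
            P=cloud(im,d["region"]); print(n,l,d["conf"],d["at"],d["region"].sum(),np.median(P,0).round(3))
    V,U=np.mgrid[:420,:560]; z=im["range_z"]
    W=(np.stack([(U-im["cx"])/im["fx"]*z,(V-im["cy"])/im["fy"]*z,z],-1)-im["t"])@im["R"]; h=W[...,2]
    m=(im["color"].max(2)<60)&(np.hypot(W[...,0]-.49,W[...,1]+.26)<.1)&(h>.09)&(h<.165)
    print(m.sum(),W[m].mean(0),W[m].max(0))
E
```

```text
10.325 [ 0.38333705 -0.45764299  0.26361152] [ 0.68999515  0.49798582 -0.73956679]
top green_arm 0.71 [342.1, 228.0] 1518 [ 0.533 -0.21   0.116]
top yellow_arm 0.62 [185.4, 234.4] 1378 [0.514 0.186 0.118]
top carton_mid 0.87 [372.9, 261.3] 1663 [ 0.458 -0.306  0.028]
405 [ 0.49309649 -0.26584542  0.14297513] [ 0.53978325 -0.17525437  0.1545637 ]
side green_arm 0.89 [311.1, 165.1] 1986 [ 0.526 -0.212  0.105]
side yellow_arm 0.75 [243.8, 309.5] 3402 [0.516 0.202 0.108]
side carton_mid 0.86 [341.4, 176.3] 1312 [ 0.459 -0.29   0.026]
580 [ 0.49276508 -0.25321249  0.1275327 ] [ 0.54171786 -0.17441809  0.15159339]
```

View pics/side2.png

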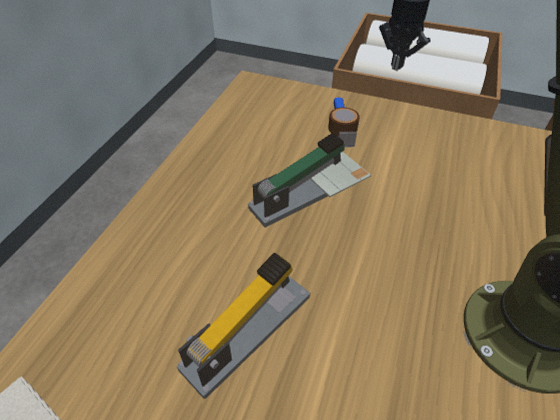

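The green arm is up with its pad at (330,144), the carton lies unmoved at (342,175), the yellow arm is up and the gripper is clear. Handing in.

```bash
python3 -c "
from plant import bot
print(bot.job_done())"
```

```text
the job is handed in; nothing more can be done
None
```

I pressed the green stapler down to its stop, held it, let it rise slowly under the closed fingers, and handed the job in at about 10.4 s. The hand-in gives no verdict, so the results below are from my own checks.

- **Press:** the fingertips touched the pad at z = 0.146 m. They reached 0.1045 m, where the force jumped from 13 to 27 N with almost no further travel, so the arm was on its stop. It stayed down for about a second.
- **Release:** the pad rose at about 20 mm/s over roughly 2 s. The upward force fell smoothly from 10 to 8 to 5.5 N, then to zero at about 0.148 m, so I saw no sign of a snap. I judged this from the fingertip motion, because the joint speed itself can't be read.
- **Last pictures:** the green arm is back at its starting height, the carton is within about 2 mm of where it was, the yellow arm is up, and the robot touches nothing.

One check was unclean: repeating the pad-height measurement with a lower height cutoff also picked up other dark parts of the stapler. Its averages (0.143 m top view, 0.128 m side view) can't be compared with the first ones. The highest points it found (0.155 and 0.152 m) do match the first measurement.

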